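# Prop the pantry bin's lid on its stay and fetch the spice tin

## Task

Turn the wooden button on the pantry bin right clear of the lid, then raise the lid by its knob until the stay drops into its notch and let the lid down gently on the stay, so that it stays propped with nobody holding it. Then reach in under the lid, take out the spice tin and stand it upright in the middle of the iron trivet. Leave the lid propped and the button clear, and leave all the other things, in the bin and on the stove, where they are.

Things in the scene. Friction and masses are not known exactly. Their poses are not given: they have to be found in the camera images.
- bin: Cream enamelled bin, brown wooden top, fixed on the stove: 220 (x) x 260 (y) mm, rim 94 mm high, walls 5 mm, inside floor 14 mm up. Origin: centre of underside; x points to its hinged back, y to its left, z up. A fixed wooden strip covers the front 40 mm of the top (x -110 to -70 mm), flush with the shut lid behind it (upper faces at 106 mm). Outside its left wall: a notched steel rail for the stay.
- lid (a joint): Angle (rad) of the wooden lid, 168 x 256 x 12 mm, 0.5 kg: 0 shut, grows as its front edge rises, stop at 1.22. It falls shut unless propped, and cannot rise under the turn-button. The stay hung on its left edge trails along the rail by its own weight; with the lid at 1.06 to 1.12 the stay's foot drops into the notch; let down again, the lid rests on it at about 1.00.
- lid_hinge (a point): Middle of the lid's hinge line, which runs along the bin's y, at (104, 0, 94) mm in the bin's frame; its axes are those of the bin.
- lid_knob (a point): Middle of the thick part of the round wooden knob on the lid, 31 mm across, 28 mm above the lid's upper face, near the middle of the front edge. It is fixed to the lid, 135 mm in front of the hinge line and 40 mm above it when shut; its frame turns with the lid. The knob may turn between the fingers as the lid rises.
- turn_button (a joint): Angle (rad) of the turn-button: 0 = long end straight back over the lid, +1.57 = long end to the bin's right (-y), -1.57 = to its left, both along the strip, clear of the lid; clear beyond 1.25 either way, stops at +-1.65. It stays where it is left; about 1.5 N at the end moves it.
- button_end (a point): Point in the long round end of the turn-button, 34 mm from its pivot screw, half-way up; x runs from pivot to long end, which ends 11 mm past this point. The button is a paler wooden bar 68 mm long, 22 wide, 12 thick, lying flat 1 mm above strip and lid (top face 119 mm above the stove). The pivot is at (-92, -80) mm in the bin's frame.
- stay (a joint): Angle of the flat steel stay (130 mm long, 11 mm wide) relative to the lid, in rad: 0 with the lid shut, grows as it swings out; about 1.7 when the lid rests on it.
- stay_foot (a point): Centre of the brass roller (12 mm across) at the free end of the stay, which rolls along the rail on the bin's left side.
- stay_notch (a point): Where the centre of the stay's foot lies when it sits in the front of the notch and carries the lid; fixed to the bin.
- tin_center (a point): Centre, half-way up, of the spice tin: round, pale metal cap, 49 mm across, 72 tall, 0.1 kg, upright on the bin's floor 70 to 80 mm in front of the hinge line, at the left, middle or right. Grip it no higher than 20 mm above this centre, not on the cap. The propped lid leans over it: a tool pointing straight down strikes the lid, one leaning back to the robot by 20 to 45 degrees does not.
- trivet: Openwork cast-iron trivet, 130 x 144 mm, 20 mm high, 0.5 kg, loose, on the right of the stove. Origin: centre of its underside; z up. The tin stands on its top 19 mm up.
- jar_lid: Zinc jar lid, 63 mm across, 15 mm high, lying in the bin beside the tin. Origin: centre of its underside. Leave it.
- matchbox: Matchbox, 36 x 56 x 16 mm, lying in the bin beside the tin. Origin: centre of its underside. Leave it.
- cork: Cork, 31 mm across, 28 mm tall, in the front of the bin. Origin: centre of its underside. Leave it.
- tin_large: Larger tin with a pale cap, 64 mm across, 105 mm tall, at the back right. Origin: centre of its underside. Leave it.

How it is judged:
By the outcome, as a careful person would: the job done as asked, in the order asked, and still so for the second after the job is handed in, with the robot touching nothing.
It also fails if it takes over 67 s, if anything falls off the work surface, if the arm or the gripper's body presses on something with over 40 N, if the wrist force passes 120 N, or if a joint passes its speed limit or range.

## Robot

A 6-joint arm with a two-finger parallel gripper is mounted at the origin on a cart in front of the work surface, level with it; the furniture and walls round the work are solid. World frame = base frame: x ahead of the robot, y to its left, z up, the work surface at z = 0. Lengths are in mm, angles in rad, forces in N, time in s.
With the tool pointing down it reaches from about 275 to 775 mm from the base axis. Payload 14.6 kg.
Tool frame: the origin (TCP) lies between the finger pads; the fingertips stand 11 mm ahead of it and the grasp point (between the pads) lies 8 mm behind it; z points along the fingers, x is the direction in which the jaws open and shut, and the axes are right-handed (so a half turn about z gives the same grasp; the last joint's range is limited). The gripper opens to 85 mm and grips with 20 to 120 N. Pads are 22 mm wide; open, the fingers measure 114 mm over their backs; the gripper's body (76 mm by 85 mm) begins 54 mm behind the grasp point. The pads swing forward as they close: fully open they stand 13 mm farther back than shut.
Start: joints at [1.168, 0.263, -0.048, 1.259, 0, 1.415], TCP at [128.772, 508.966, 242.278] pointing down, gripper open.
Joint ranges: [-2.65, 2.65], [-0.89, 1.7], [-1.18, 1.37], [-2.13, 2.11], [-1.35, 1.29], [-3.14, 3.14]. Speed limits (rad/s): [1.89, 1.89, 2.57, 2.79, 3.14, 3.14].

## Interface

Orientations are given as a unit quaternion [w, x, y, z].
In Python, from bench import manip, get_image, get_calibration, sign_off gives the robot as it stands.
- The arm moves only by the shell command python3 -m crank 'ROWS' [FORCE]. ROWS is JSON, a list of rows, each a list of 7 numbers: the shift along the tool's x, y, z each as a share of 100 mm, from -1 to 1, then the turn, a rotation vector about the tool's x, y, z each as a share of 30 degrees, from -1 to 1, then the gripper command: -1 is shut, 1 is fully open, values between are in proportion. In form: [[tx, ty, tz, wx, wy, wz, grip], ...]. A call has 1 to 20 rows; each row shifts and turns the commanded pose from where the row before left it, along the tool's axes as they then stand; what a row does not reach is not made up. A row lasts 1/8 s, in which the tool goes at most 62.5 mm and 10.7 degrees, less where a joint would pass 70% of its speed; a pose out of reach is approached as far as the arm can. A call with a number of a shift or a turn outside -1 to 1 is refused whole. A call with a gripper value outside its range is refused whole. The fingers move at their own pace and stop on an object; FORCE is the grip in N (left out, the last holds). Time passes only in rows, so rows that do not move let the fingers close. It gives the time, the measured TCP pose, the force and the opening at its end, in the units of the state.
- manip.get_state(): the state, without advancing time (a new reading comes with each control period).
- get_image(name): name is "scene" or "side" or "wrist"; returns the picture (420x560x3 uint8, blue, green, red); there is no depth.
- get_calibration(name): a dict with "fx", "fy", "cx", "cy" (pixels), "origin" and "orientation" of the camera in the world. Camera axes: x right, y down, z forward; pixel columns grow to the right and rows downward; lengths in mm; the calibration is good to about 2 mm. A picture is of the moment at which its call begins: read the wrist's pose just before it. get_calibration takes no time and is no camera call; for the wrist camera it gives the pose at the moment of the call.
- sign_off(): hands the job in, once; it reports no verdict.
The state is a dict: "time": time; "qpos": joint angles; "qvel": joint speeds; "tau": joint torques, N m; "position": TCP position; "tool_rot": TCP orientation; "force": force on the tool from outside, world axes, zero at the start; "wrist_torque": the same for the moment, N m; "grip_width": opening from 0.0 (shut) to 1.0 (fully open).
Only numpy, scipy, OpenCV 4.12 (cv2) and the standard library are available. Lean on these libraries where they do the work, as an engineer would, in place of code of your own. Each camera call takes 0.05 s, during which the arm holds its last target.

## Working session

There is one attempt and no reset: what is moved stays moved. The work goes in short steps, Python scripts to look and compute and a shell command to move; the robot and the scene stay as the last step left them, time stands still between calls to the robot, and variables do not carry over. Pictures are saved under pics/ and viewed, and the job is handed in when it is done.

```bash
ls -la; mkdir -p pics; python3 - <<'E'
from bench import manip,get_image,get_calibration
import cv2
print(manip.get_state())
for n in ["scene","side","wrist"]:
    c=get_calibration(n);print(n,c)
    cv2.imwrite(f"pics/{n}0.png",get_image(n))
E
```

```text
total 12
drwxr-xr-x  3 agent agent 4096 Dec  7 02:30 .
drwxr-xr-x 23 root  root  4096 Dec  7 02:30 ..
drwxr-xr-x  2 agent agent 4096 Dec  7 02:30 pics
{'time': 0.0, 'qpos': array([ 1.16767734e+00,  2.63490990e-01, -4.89158992e-02,  1.25939559e+00,
        5.35199481e-06,  1.41551229e+00]), 'qvel': array([-0.00048417,  0.0011275 , -0.00077548,  0.00106627,  0.00040842,
        0.00075685]), 'tau': array([ 1.81481781e-03, -6.37604427e+01,  3.84565902e+01,  1.34931153e-02,
        2.95979441e-05,  5.54314909e-06]), 'position': array([128.68004371, 508.72356161, 241.84936587]), 'tool_rot': array([ 2.41579296e-04,  7.89083430e-01,  6.14285835e-01, -4.41287176e-04]), 'force': array([-0.81254101,  0.10685506, -0.10346228]), 'wrist_torque': array([-0.01961627,  0.04621156,  0.00256026]), 'grip_width': 0.9956546882904571}
scene {'fx': 465.7726794500721, 'fy': 465.7726794500721, 'cx': 272.40180892366214, 'cy': 214.0649438788675, 'origin': array([175.95332186, 456.6255862 , 759.82377714]), 'orientation': array([ 0.11859682, -0.30250513,  0.88020097, -0.34593596])}
side {'fx': 476.9588110369795, 'fy': 476.9588110369795, 'cx': 280.6818941059051, 'cy': 215.64121618230834, 'origin': array([ 285.17997038, -617.13281189,  687.58349198]), 'orientation': array([-0.41472341,  0.88939885, -0.17658048,  0.07611518])}
wrist {'fx': 296.69499852289675, 'fy': 296.69499852289675, 'cx': 277.0579865326244, 'cy': 208.15462913984126, 'origin': array([ 56.76580876, 525.96418174, 373.62839349]), 'orientation': array([0.11555129, 0.7806199 , 0.6076618 , 0.08959692])}
```

View pics/scene0.png

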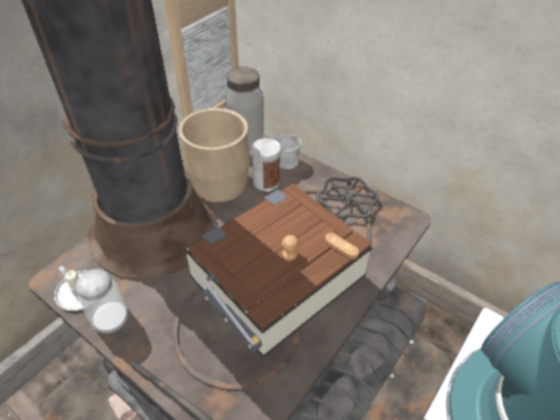

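View pics/side0.png

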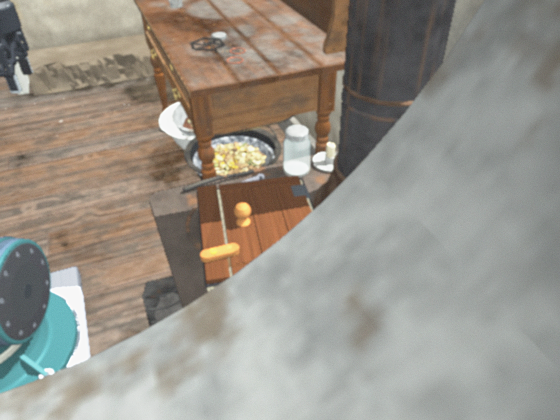

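View pics/wrist0.png

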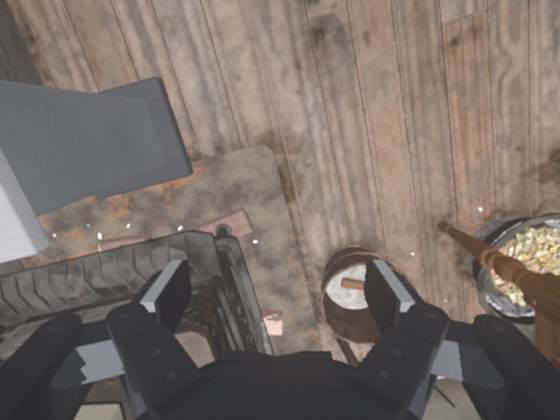

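The scene view shows the bin: knob at (290,243), button at (341,244), trivet at (350,200). The side view shows the knob at (243,210) and the button at (220,253), partly hidden by something grey. I'll enlarge both to pick corners.

```bash
python3 - <<'E'
import cv2
a=cv2.imread('pics/scene0.png')[165:365,170:440];cv2.imwrite('pics/scene0z.png',cv2.resize(a,None,fx=2.95,fy=2.95,interpolation=cv2.INTER_CUBIC))
a=cv2.imread('pics/side0.png')[160:300,140:340];cv2.imwrite('pics/side0z.png',cv2.resize(a,None,fx=4,fy=4,interpolation=cv2.INTER_CUBIC))
E
```

```text
(no output)
```

View pics/scene0z.png

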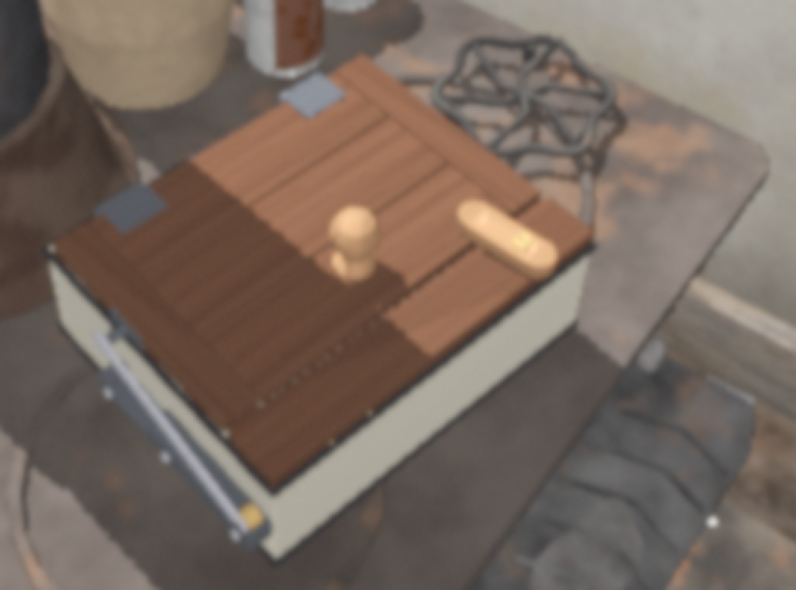

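View pics/side0z.png

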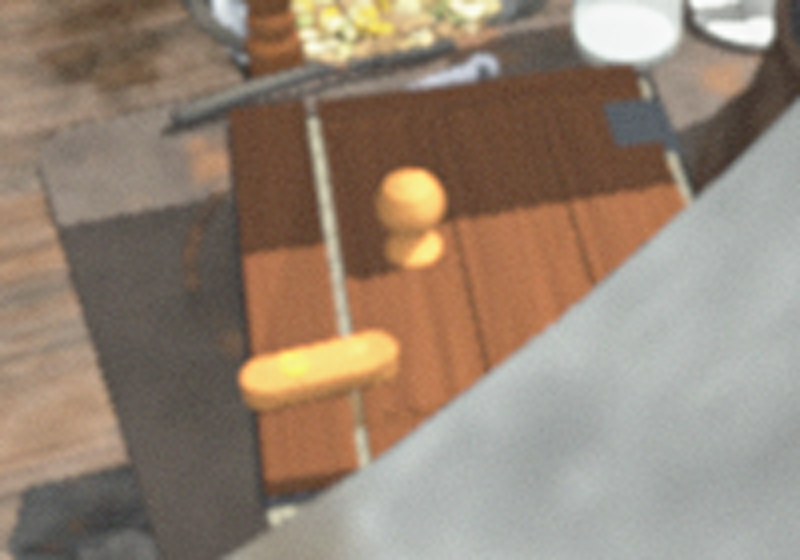

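```bash
cat > h.py <<'E'
import numpy as np, cv2
from scipy.spatial.transform import Rotation as R
from scipy.optimize import least_squares
def q2R(q): return R.from_quat([q[1],q[2],q[3],q[0]]).as_matrix()
def proj(c,P):
    p=(np.atleast_2d(P)-c['origin'])@q2R(c['orientation'])
    return np.c_[c['cx']+c['fx']*p[:,0]/p[:,2], c['cy']+c['fy']*p[:,1]/p[:,2]]
def ray(c,uv):
    d=q2R(c['orientation'])@np.array([(uv[0]-c['cx'])/c['fx'],(uv[1]-c['cy'])/c['fy'],1]); return d/np.linalg.norm(d)
def tri(obs):
    A=np.zeros((3,3));b=np.zeros(3)
    for c,uv in obs:
        d=ray(c,uv);M=np.eye(3)-np.outer(d,d);A+=M;b+=M@c['origin']
    X=np.linalg.solve(A,b)
    return X,[float(np.linalg.norm(np.cross(ray(c,uv),X-c['origin']))) for c,uv in obs]
def onplane(c,uv,z):
    d=ray(c,uv);return c['origin']+d*(z-c['origin'][2])/d[2]
E
cat > fit.py <<'E'
from h import *
from bench import get_calibration
S=get_calibration('scene');T=get_calibration('side')
s=lambda u,v:(170+u/2.95,165+v/2.95); t=lambda u,v:(140+u/4,160+v/4)
obs=[(S,s(592,243),(-110,-130,106)),(S,s(272,490),(-110,130,106)),(S,s(365,57),(101,-128,106)),(S,s(275,558),(-110,130,0)),(S,s(578,330),(-110,-130,0)),(S,s(354,232),(-31,0,134)),(S,s(523,243),(-92,-80,119)),
(T,t(230,110),(-110,130,106)),(T,t(265,490),(-110,-130,106)),(T,t(411,200),(-31,0,134)),(T,t(295,367),(-92,-80,119)),(T,t(640,68),(101,128,106))]
def f(p):
    M=R.from_euler('z',p[3]).as_matrix();r=[]
    for c,uv,P in obs: r+=list(proj(c,M@np.array(P,float)+p[:3])[0]-uv)
    return np.array(r)
o=least_squares(f,[450,100,0,0],x_scale=[10,10,10,.1],loss='soft_l1');print(o.x);print(f(o.x).reshape(-1,2).round(1).tolist())
print('knob',tri([(S,s(354,232)),(T,t(411,200))]),'pivot',tri([(S,s(523,243)),(T,t(295,367))]))
M=R.from_euler('z',o.x[3]).as_matrix()
print('knob fit',M@[-31,0,134]+o.x[:3],'pivot',M@[-92,-80,119]+o.x[:3])
# button long end (far end tip) z=113
for c,uv,n in[(S,s(470,213),'endS'),(S,s(545,262),'shortS'),(T,t(385,345),'endT'),(T,t(250,380),'shortT')]: print(n,onplane(c,uv,113))
# trivet
for uv in[(530,95),(435,100),(622,115),(500,38),(575,45),(480,150),(585,170)]: print('triv',onplane(S,s(*uv),19))
E
python3 fit.py
```

```text
[ 4.97858786e+02  2.54918122e+01 -3.44409819e+00 -2.05318647e-01]
[[1.1, -4.0], [-0.8, -5.0], [-0.4, -1.3], [-0.8, 2.7], [-2.5, 0.3], [0.1, 0.1], [-0.9, -0.6], [-0.1, 0.8], [-1.1, -0.7], [-0.3, 2.8], [-0.6, 1.8], [-1.6, 0.1]]
knob (array([467.64271206,  34.04898139, 134.41306358]), [1.570594924106842, 1.5705949241068025]) pivot (array([391.22240952, -32.85087753, 117.2867623 ]), [2.0950570293988493, 2.0950570293988973])
knob fit [467.50990794  31.81206501 130.55590181] pivot [391.48081781 -34.07099392 115.55590181]
endS [428.58818136 -36.03348048 113.        ]
shortS [372.46337887 -31.5155498  113.        ]
endT [434.11100162 -29.75866911 113.        ]
shortT [374.21429585 -27.91485221 113.        ]
triv [ 493.64803923 -234.26348932   19.        ]
triv [ 547.6983761  -185.30942177   19.        ]
triv [ 427.98593084 -258.55661369   19.        ]
triv [ 545.99255905 -274.45656074   19.        ]
triv [ 494.93625871 -303.9688603    19.        ]
triv [ 492.62057582 -162.79207779   19.        ]
triv [ 421.95491425 -192.93018983   19.        ]
```

```bash
sed -i "s/(S,s(592,243),(-110,-130,106)),(S,s(272,490),(-110,130,106))/(S,s(592,243),(-110,-130,95)),(S,s(272,490),(-110,130,95))/" fit.py; python3 fit.py | head -12; sed -i 's/p\[:3\]/[p[0],p[1],0]/' fit.py; python3 fit.py | head -4
```

```text
[ 4.97830705e+02  2.51630609e+01 -3.03304245e+00 -2.05601737e-01]
[[0.3, -0.5], [-0.5, -1.8], [-0.3, -1.5], [-0.7, 2.4], [-2.3, 0.1], [0.2, -0.2], [-0.7, -0.8], [-0.1, 0.7], [-1.1, -0.8], [-0.2, 2.8], [-0.6, 1.7], [-1.5, 0.0]]
knob (array([467.64271206,  34.04898139, 134.41306358]), [1.570594924106842, 1.5705949241068025]) pivot (array([391.22240952, -32.85087753, 117.2867623 ]), [2.0950570293988493, 2.0950570293988973])
knob fit [467.4836173   31.49190491 130.96695755] pivot [391.4358794  -34.36962832 115.96695755]
endS [428.58818136 -36.03348048 113.        ]
shortS [372.46337887 -31.5155498  113.        ]
endT [434.11100162 -29.75866911 113.        ]
shortT [374.21429585 -27.91485221 113.        ]
triv [ 493.64803923 -234.26348932   19.        ]
triv [ 547.6983761  -185.30942177   19.        ]
triv [ 427.98593084 -258.55661369   19.        ]
triv [ 545.99255905 -274.45656074   19.        ]
[ 4.97460026e+02  2.52429740e+01 -2.12848744e-01 -2.07114701e-01]
[[0.8, -1.3], [-0.6, -2.6], [0.0, -2.5], [-0.7, 1.8], [-2.0, -0.5], [0.4, -1.1], [-0.4, -1.7], [-0.4, -0.5], [-1.7, -2.0], [-0.5, 1.5], [-1.1, 0.4], [-1.6, -1.1]]
knob (array([467.64271206,  34.04898139, 134.41306358]), [1.570594924106842, 1.5705949241068025]) pivot (array([391.22240952, -32.85087753, 117.2867623 ]), [2.0950570293988493, 2.0950570293988973])
knob fit [467.12254818  31.61772484 133.78715126] pivot [390.9752512  -34.12867554 118.78715126]
```

```bash
python3 - <<'E'
from h import *
from bench import *
s=manip.get_state()
c=get_calibration('wrist')
M=q2R(s['tool_rot']);print(M, (M.T@(c['origin']-s['position'])), M.T@q2R(c['orientation']))
E
```

```text
[[ 2.45302289e-01  9.69446586e-01 -3.22060299e-04]
 [ 9.69446322e-01 -2.45302464e-01 -7.28278391e-04]
 [-7.85029185e-04 -1.33571816e-04 -9.99999683e-01]] [  -1.06950762  -73.97508346 -131.72944497] [[ 9.99999917e-01 -2.45651558e-04  3.25015330e-04]
 [ 1.41063386e-04  9.57195457e-01  2.89442288e-01]
 [-3.82205146e-04 -2.89442218e-01  9.57195412e-01]]
```

```bash
cat > plan.py <<'E'
from h import *
from bench import manip
B=np.array([497.5,25.2,0.]);YAW=-0.207
MB=R.from_euler('z',YAW).as_matrix()
def b2w(p): return MB@np.array(p,float)+B
def tool(lean=0,yaw=0):
    """tool x=bin y, z down, y=bin x; lean: top leans back to robot (deg)"""
    base=np.c_[MB@[0,1,0],MB@[1,0,0],[0,0,-1]]
    # lean: fingers point forward(+x) and down ; rotate about bin y
    L=R.from_rotvec(-np.radians(lean)*(MB@[0,1,0])).as_matrix()
    return R.from_euler('z',yaw).as_matrix()@L@base
def plan(wps,start=None):
    """wps: (pos,Rot,grip,n)"""
    s=manip.get_state()
    p,M=(s['position'],q2R(s['tool_rot'])) if start is None else start
    out=[]
    for P,T,g,n in wps:
        P=np.array(P,float)
        for k in range(n):
            f=1/(n-k)
            d=M.T@(P-p)*f/100
            w=R.from_matrix(M.T@T).as_rotvec()*f/np.radians(30)
            d=d.round(2);w=w.round(2)
            if np.linalg.norm(d)>.625 or np.linalg.norm(w)>.356: print('!! too fast',d,w)
            out.append(list(d)+list(w)+[g])
            p=p+M@d*100; M=M@R.from_rotvec(w*np.radians(30)).as_matrix()
    print('[' + ','.join('['+','.join(f'{x:g}' for x in r)+']' for r in out)+']', 'rows',len(out)); print('end',p.round(1))
    return p,M
E
python3 - <<'E'
from plan import *
plan([((410,15,300),tool(),-1,13)])
E
```

```text
[[-0.32,0.3,-0.04,-0,0,-0.01,-1],[-0.32,0.3,-0.04,-0,0,-0.01,-1],[-0.32,0.3,-0.05,-0,0,-0.01,-1],[-0.32,0.3,-0.04,-0,0,-0,-1],[-0.32,0.3,-0.05,-0,0,-0.01,-1],[-0.32,0.3,-0.04,-0,0,-0,-1],[-0.32,0.3,-0.05,-0,0,-0.01,-1],[-0.32,0.29,-0.04,-0,0,-0,-1],[-0.32,0.29,-0.05,-0,0,-0.01,-1],[-0.32,0.29,-0.04,-0,0,-0,-1],[-0.33,0.29,-0.05,-0,0,-0.01,-1],[-0.33,0.29,-0.04,-0,0,-0,-1],[-0.32,0.3,-0.05,-0,0,-0.01,-1]] rows 13
end [410.   15.  300.2]
```

```bash
python3 -m crank '[[-0.32,0.3,-0.04,0,0,-0.01,-1],[-0.32,0.3,-0.04,0,0,-0.01,-1],[-0.32,0.3,-0.05,0,0,0,-1],[-0.32,0.3,-0.04,0,0,-0.01,-1],[-0.32,0.3,-0.05,0,0,0,-1],[-0.32,0.3,-0.04,0,0,-0.01,-1],[-0.32,0.3,-0.05,0,0,0,-1],[-0.32,0.29,-0.04,0,0,-0.01,-1],[-0.32,0.29,-0.05,0,0,0,-1],[-0.32,0.29,-0.04,0,0,-0.01,-1],[-0.33,0.29,-0.05,0,0,-0.01,-1],[-0.33,0.29,-0.04,0,0,0,-1],[-0.32,0.3,-0.05,0,0,-0.01,-1],[0,0,0,0,0,0,-1]]' 40
python3 - <<'E'
from plan import *
from bench import *
import json
s=manip.get_state();c=get_calibration('wrist');im=get_image('wrist')
cv2.imwrite('pics/w1.png',im);print(s['time'],s['position'],s['qpos'])
print({k:np.array(v).tolist() for k,v in c.items()})
json.dump({k:np.array(v).tolist() for k,v in c.items()},open('w1.json','w'))
for n,P in dict(knob=(-31,0,134),piv=(-92,-80,119),fl=(-110,130,106),fr=(-110,-130,106)).items(): print(n,proj(c,b2w(P)))
E
```

```text
time: 1.9
position: [410.4, 12.7, 300.0]
tool_rot: [-0.0, 0.777, 0.629, -0.0]
force: [-0.5, 0.7, -0.7]
grip_width: 0.004
1.9 [410.44100101  12.71363727 300.03405373] [-1.67922285e-01  5.23614273e-02 -1.54918248e-01  1.36378671e+00
 -2.42090141e-04  4.12214068e-02]
{'fx': 296.69499852289675, 'fy': 296.69499852289675, 'cx': 277.0579865326244, 'cy': 208.15462913984126, 'origin': [337.86173378294995, 27.055999365112534, 431.7948841669392], 'orientation': [0.11353803163730845, 0.7687575145666633, 0.6226148839760783, 0.09204186775954959]}
knob [[305.89825953 239.59807704]]
piv [[231.45313525 181.58150271]]
fl [[423.96505576 162.59152622]]
fr [[186.84419277 163.13804255]]
```

View pics/w1.png

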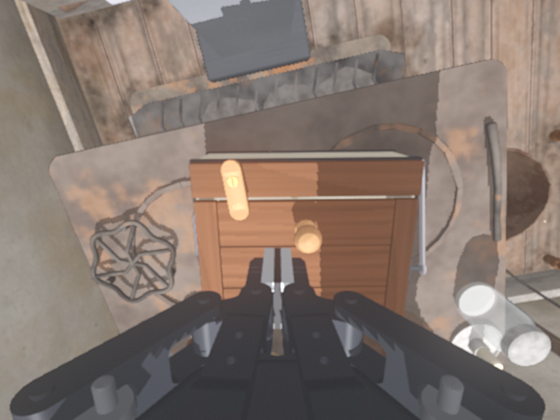

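```bash
python3 - <<'E'
from plan import *
import json
from bench import get_calibration
c={k:np.array(v) for k,v in json.load(open('w1.json')).items()}
S=get_calibration('scene')
inv=lambda p: MB.T@(p-B)
for n,uv,z in[('piv',(232,183),119),('tip',(240,218),116),('short',(230,162),116),('knob',(307,238),134)]:
    p=onplane(c,uv,z);print(n,p.round(1),inv(p).round(1))
tv=[(133,260),(91,259),(176,262),(118,222),(160,233),(108,296),(155,297)]
for uv in tv: print('triv',onplane(c,uv,19).round(1))
print('triv tri',tri([(c,(133,260)),(S,(170+527/2.95,165+97/2.95))]))
print('knob tri',tri([(c,(307,238)),(S,(170+354/2.95,165+232/2.95))]))
E
```

```text
piv [392.6 -34.  119. ] [-90.4 -79.5 119. ]
tip [433.8 -35.8 116. ] [-49.8 -72.8 116. ]
short [370.7 -31.  116. ] [-112.5  -81.   116. ]
knob [465.6  33.1 134. ] [-32.9   1.1 134. ]
triv [ 495.2 -232.3   19. ]
triv [ 480.2 -294.6   19. ]
triv [ 512.2 -168.8   19. ]
triv [ 432.  -232.6   19. ]
triv [ 461.4 -177.6   19. ]
triv [ 547.  -293.2   19. ]
triv [ 564.4 -220.4   19. ]
triv tri (array([ 496.40486572, -234.80104556,   14.9540181 ]), [0.3263678142558476, 0.32636781425572586])
knob tri (array([466.51067436,  33.11769121, 132.4955272 ]), [0.26795439770776286, 0.26795439770781104])
```

```bash
python3 - <<'E'
from plan import *
def P(th,d,r=28,z=122):
    u=np.array([np.cos(th),-np.sin(th),0]);n=np.array([np.sin(th),np.cos(th),0])
    return b2w(np.array([-92,-80,z])+r*u+d*n)
T=tool()
w=[(P(-.15,31,z=180),T,-1,3),(P(-.15,31),T,-1,3),(P(-.15,31),T,-1,1)]
for th in np.linspace(-.1,1.45,10): w.append((P(th,20),T,-1,1))
w.append((P(1.45,20),T,-1,1))
plan(w)
E
```

```text
[[-0.05,0.05,0.4,-0,-0,-0,-1],[-0.05,0.05,0.4,-0,-0,-0,-1],[-0.06,0.05,0.4,-0,-0,-0,-1],[0,-0,0.19,-0,-0,-0,-1],[0,-0,0.19,-0,-0,-0,-1],[0,-0,0.2,-0,-0,-0,-1],[0,-0,-0,-0,-0,-0,-1],[-0.12,0.03,-0,-0,-0,-0,-1],[-0.05,0.03,-0,-0,-0,-0,-1],[-0.05,0.03,-0,-0,-0,-0,-1],[-0.06,0.02,-0,-0,-0,-0,-1],[-0.06,0,-0,-0,-0,-0,-1],[-0.06,-0,-0,-0,-0,-0,-1],[-0.05,-0.01,-0,-0,-0,-0,-1],[-0.06,-0.03,-0,-0,-0,-0,-1],[-0.05,-0.03,-0,-0,-0,-0,-1],[-0.04,-0.04,-0,-0,-0,-0,-1],[-0,0,-0,-0,-0,-0,-1]] rows 18
end [408.4 -63.6 122. ]
```

```bash
python3 -m crank '[[-0.05,0.05,0.4,0,0,0,-1],[-0.05,0.05,0.4,0,0,0,-1],[-0.06,0.05,0.4,0,0,0,-1],[0,0,0.19,0,0,0,-1],[0,0,0.19,0,0,0,-1],[0,0,0.2,0,0,0,-1],[0,0,0,0,0,0,-1]]'
python3 - <<'E'
from plan import *
from bench import *
for n in ('scene','wrist'): cv2.imwrite(f'pics/{n}2.png',get_image(n))
a=cv2.imread('pics/scene2.png')[165:365,170:440];b=cv2.imread('pics/wrist2.png')
cv2.imwrite('pics/s2z.png',np.hstack([cv2.resize(a,(400,300)),cv2.resize(b,(400,300))]))
E
```

```text
time: 2.82
position: [419.5, -3.1, 121.6]
tool_rot: [-0.001, 0.776, 0.631, -0.001]
force: [-0.7, 0.5, -0.6]
grip_width: 0.003
```

View pics/s2z.png

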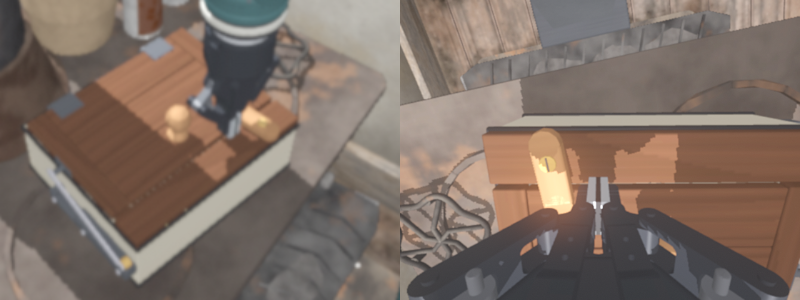

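The closed fingers stand just left of the button's long end (wrist crop: tips at ~(600,180), button at (550,190)), clear of the knob. Now I'll sweep along the arc.

```bash
python3 -m crank '[[-0.12,0.03,0,0,0,0,-1],[-0.05,0.03,0,0,0,0,-1],[-0.05,0.03,0,0,0,0,-1],[-0.06,0.02,0,0,0,0,-1],[-0.06,0,0,0,0,0,-1],[-0.06,0,0,0,0,0,-1],[-0.05,-0.01,0,0,0,0,-1],[-0.06,-0.03,0,0,0,0,-1],[-0.05,-0.03,0,0,0,0,-1],[-0.04,-0.04,0,0,0,0,-1],[0,0,0,0,0,0,-1]]'
python3 - <<'E'
from plan import *
from bench import *
cv2.imwrite('pics/wrist3.png',get_image('wrist'))
E
```

```text
time: 4.3
position: [408.0, -63.0, 122.3]
tool_rot: [-0.0, 0.776, 0.631, -0.0]
force: [0.9, 0.5, -0.6]
grip_width: 0.003
```

View pics/wrist3.png

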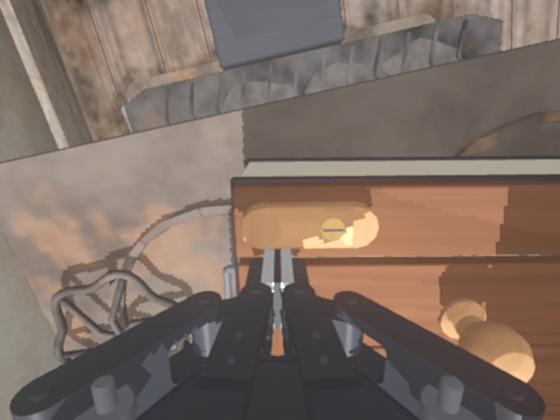

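```bash
python3 - <<'E'
from plan import *
T=tool(); s=manip.get_state()['position']
k=np.array([467,33,125.5])
st=plan([(s+MB@[10,0,10],T,-1,1),(s+MB@[10,0,60],T,-1,2),(k+[0,0,75],T,1,4),(k+[0,0,75],T,1,1),(k,T,1,3),(k,T,1,1)])
E
```

```text
[[-0,0.1,-0.1,-0,0,0,-1],[-0,-0,-0.25,-0,0,0,-1],[-0,-0,-0.25,-0,0,0,-1],[0.26,0.07,-0.05,-0,0,0,1],[0.27,0.07,-0.04,-0,0,0,1],[0.26,0.07,-0.05,-0,0,0,1],[0.27,0.07,-0.04,-0,0,0,1],[-0,-0,-0,-0,0,0,1],[-0,-0,0.25,-0,0,0,1],[-0,-0,0.25,-0,0,0,1],[-0,-0,0.25,-0,0,0,1],[-0,-0,-0,-0,0,0,1]] rows 12
end [467.1  33.1 125.2]
```

```bash
python3 -m crank '[[0,0.1,-0.1,0,0,0,-1],[0,0,-0.25,0,0,0,-1],[0,0,-0.25,0,0,0,-1],[0.26,0.07,-0.05,0,0,0,1],[0.27,0.07,-0.04,0,0,0,1],[0.26,0.07,-0.05,0,0,0,1],[0.27,0.07,-0.04,0,0,0,1],[0,0,0,0,0,0,1],[0,0,0,0,0,0,1]]'
python3 - <<'E'
from plan import *
from bench import *
c=get_calibration('wrist');cv2.imwrite('pics/wrist4.png',get_image('wrist'))
print(proj(c,[467,33,133.5]))
E
```

```text
time: 5.48
position: [467.0, 33.1, 200.1]
tool_rot: [-0.0, 0.776, 0.631, -0.0]
force: [-0.1, -0.3, -0.0]
grip_width: 1.001
[[278.37101491 227.13199588]]
```

View pics/wrist4.png

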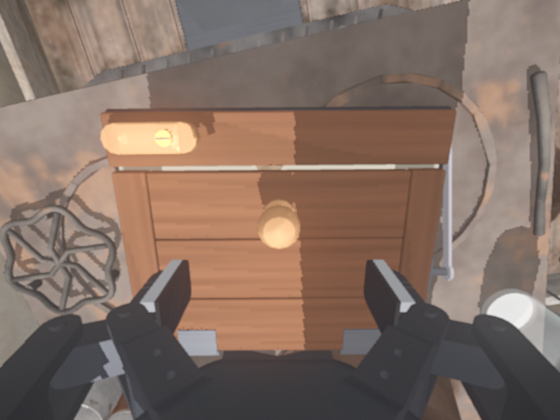

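The knob sits at (279,226), predicted (278,227), and the button lies along the strip ((105..195),137), clear of the lid. Next I descend and grip.

```bash
python3 -m crank '[[0,0,0.25,0,0,0,1],[0,0,0.25,0,0,0,1],[0,0,0.24,0,0,0,1],[0,0,0,0,0,0,1],[0,0,0,0,0,0,-1],[0,0,0,0,0,0,-1],[0,0,0,0,0,0,-1],[0,0,0,0,0,0,-1],[0,0,0,0,0,0,-1]]' 35
python3 - <<'E'
from plan import *
T=tool(); s=manip.get_state();print(s['force'],s['position'])
def K(a,r=135,h=40): return MB@np.array([-r*np.cos(a)+h*np.sin(a), 0, r*np.sin(a)+h*np.cos(a)])
p0=s['position']-K(0)
w=[(p0+K(a),T,-1,1) for a in np.linspace(0,1.09,18)[1:]]
st=plan(w)
E
```

```text
time: 6.65
position: [467.8, 33.9, 127.1]
tool_rot: [-0.0, 0.776, 0.631, 0.001]
force: [-0.4, 6.4, 8.5]
grip_width: 0.334
[-0.37512265  6.4401202   8.45922788] [467.77992506  33.89245816 127.06147339]
[[0,0.03,-0.09,0,-0,0,-1],[0,0.03,-0.08,0,-0,0,-1],[0,0.04,-0.08,0,-0,0,-1],[0,0.05,-0.08,0,-0,0,-1],[0,0.05,-0.07,0,-0,0,-1],[0,0.05,-0.08,0,-0,0,-1],[0,0.06,-0.07,0,-0,0,-1],[0,0.06,-0.06,0,-0,0,-1],[0,0.07,-0.06,0,-0,0,-1],[0,0.07,-0.06,0,-0,0,-1],[0,0.07,-0.05,0,-0,0,-1],[0,0.08,-0.05,0,-0,0,-1],[0,0.08,-0.04,0,-0,0,-1],[0,0.08,-0.03,0,-0,0,-1],[0,0.09,-0.03,0,-0,0,-1],[0,0.08,-0.03,0,-0,0,-1],[0,0.09,-0.02,0,-0,0,-1]] rows 17
end [573.4  11.7 225.2]
```

```bash
python3 -m crank '[[0,0.03,-0.09,0,0,0,-1],[0,0.03,-0.08,0,0,0,-1],[0,0.04,-0.08,0,0,0,-1],[0,0.05,-0.08,0,0,0,-1],[0,0.05,-0.07,0,0,0,-1],[0,0.05,-0.08,0,0,0,-1],[0,0.06,-0.07,0,0,0,-1]]'
python3 - <<'E'
from plan import *
from bench import *
cv2.imwrite('pics/scene5.png',get_image('scene')[100:400,130:530]*1)
E
```

```text
time: 7.52
position: [497.5, 27.9, 181.4]
tool_rot: [-0.001, 0.776, 0.631, 0.0]
force: [0.9, 7.1, -4.2]
grip_width: 0.336
```

View pics/scene5.png

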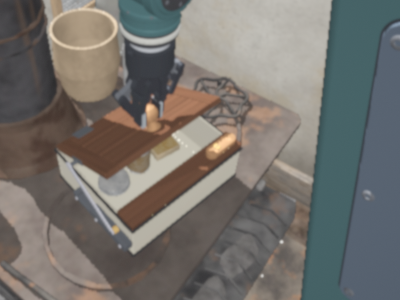

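The lid is rising with the knob held, and forces are small. I'll carry on up the arc.

```bash
python3 -m crank '[[0,0.06,-0.06,0,0,0,-1],[0,0.07,-0.06,0,0,0,-1],[0,0.07,-0.06,0,0,0,-1],[0,0.07,-0.05,0,0,0,-1],[0,0.08,-0.05,0,0,0,-1],[0,0.08,-0.04,0,0,0,-1],[0,0.08,-0.03,0,0,0,-1],[0,0.09,-0.03,0,0,0,-1],[0,0.08,-0.03,0,0,0,-1],[0,0.09,-0.02,0,0,0,-1],[0,0,0,0,0,0,-1],[0,0,0,0,0,0,-1]]'
python3 - <<'E'
from plan import *
from bench import *
im=get_image('scene');cv2.imwrite('pics/scene6.png',cv2.resize(im[180:360,150:390],None,fx=3.3,fy=3.3,interpolation=cv2.INTER_CUBIC))
cv2.imwrite('pics/side6.png',get_image('side'))
E
```

```text
time: 9.07
position: [573.2, 12.6, 225.0]
tool_rot: [-0.001, 0.776, 0.631, 0.001]
force: [-0.0, 10.8, 5.4]
grip_width: 0.335
```

View pics/scene6.png

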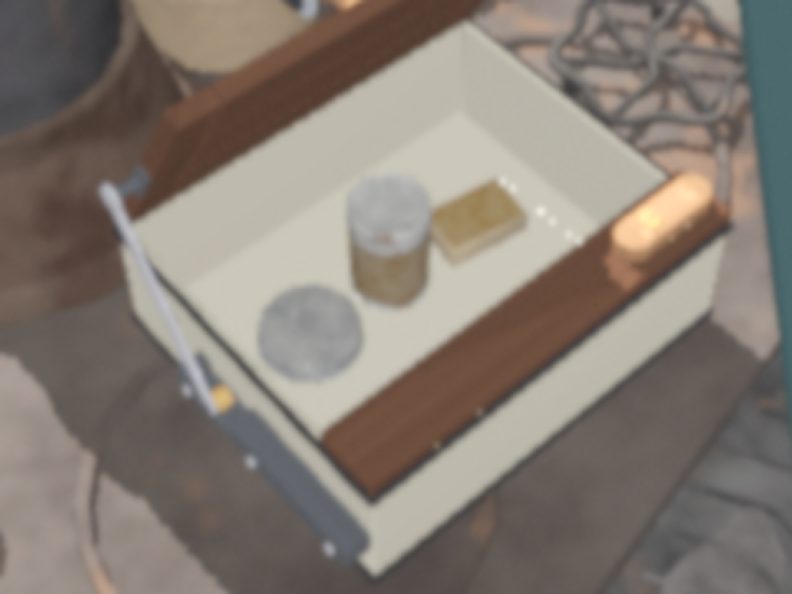

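View pics/side6.png

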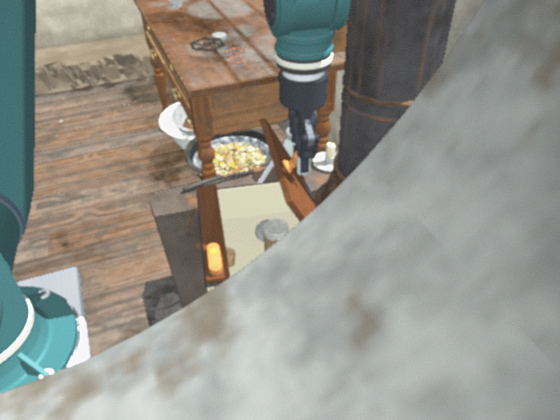

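```bash
python3 - <<'E'
from plan import *
from bench import get_calibration
S=get_calibration('scene')
o=MB.T@(S['origin']-B)
for n,uv in dict(foot=(220,398),staytop=(108,190),railback=(192,360),railbolt1=(186,388),bolt2=(250,461),bolt3=(330,549),railfront=(355,535),railtop2=(265,435)).items():
    d=MB.T@ray(S,(150+uv[0]/3.3,180+uv[1]/3.3));p=o+d*(140-o[1])/d[1];print(n,p.round(1))
def inv(a): pass
s=__import__('bench').manip.get_state()['position']
p0=np.array([467.8,33.9,127.1])
d=MB.T@(s-p0);
for a in (1.05,1.07,1.09,1.11): print(a,[-135*np.cos(a)+40*np.sin(a)+135, 135*np.sin(a)+40*np.cos(a)-40],d)
E
```

```text
foot [  5.3 140.   47.4]
staytop [ 91.3 140.  143.5]
railback [ 30.3 140.   55.4]
railbolt1 [ 43.9 140.   11.4]
bolt2 [-17.5 140.   11.5]
bolt3 [-88.5 140.   15.5]
railfront [-111.   140.    63.8]
railtop2 [-36.9 140.   63.2]
1.05 [np.float64(102.52483755837756), np.float64(97.00497737086138)] [107.38586274   0.85335074  97.87356274]
1.07 [np.float64(105.27124925213516), np.float64(97.62703723822341)] [107.38586274   0.85335074  97.87356274]
1.09 [np.float64(108.02955204981387), np.float64(98.1940481256928)] [107.38586274   0.85335074  97.87356274]
1.11 [np.float64(110.79864266707149), np.float64(98.7057832364747)] [107.38586274   0.85335074  97.87356274]
```

```bash
python3 -m crank '[[0,-0.02,0.01,0,0,0,-1],[0,-0.02,0,0,0,0,-1],[0,-0.02,0.01,0,0,0,-1],[0,-0.02,0,0,0,0,-1],[0,-0.02,0,0,0,0,-1],[0,0,0,0,0,0,-1],[0,0,0,0,0,0,-1]]'
python3 -m crank '[[0,-0.02,0.01,0,0,0,-1],[0,0,0,0,0,0,-1],[0,0,0,0,0,0,-1]]'
python3 - <<'E'
from plan import *
from bench import *
im=get_image('scene');cv2.imwrite('pics/scene7.png',cv2.resize(im[180:360,150:390],None,fx=3.3,fy=3.3,interpolation=cv2.INTER_CUBIC))
s=manip.get_state()['position'];print(MB.T@(s-np.array([467.8,33.9,127.1])))
E
```

```text
time: 10.05
position: [563.2, 14.6, 222.6]
tool_rot: [-0.001, 0.776, 0.631, 0.001]
force: [0.4, 9.7, 1.0]
grip_width: 0.333
time: 10.42
position: [561.9, 14.9, 222.1]
tool_rot: [-0.0, 0.776, 0.631, 0.002]
force: [2.2, 9.9, 4.7]
grip_width: 0.337
[95.96954955  0.73910581 95.047105  ]
```

View pics/scene7.png

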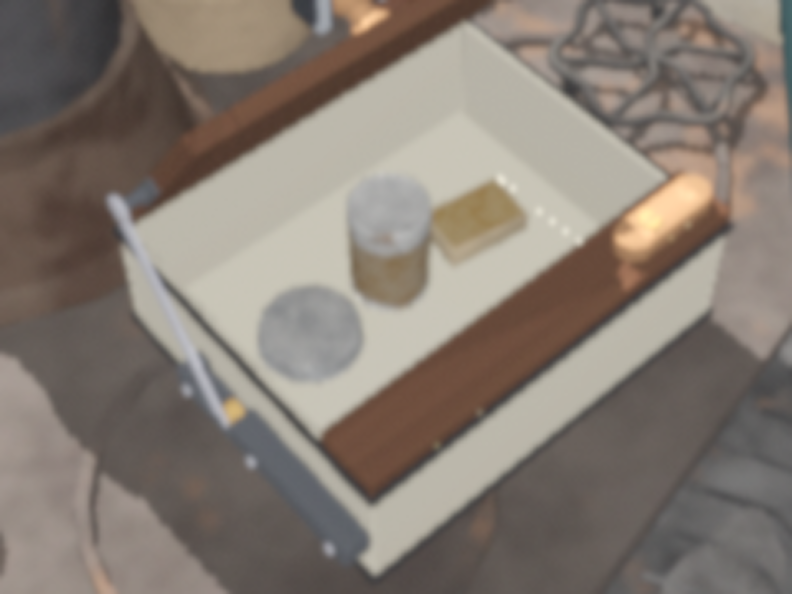

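The stay's foot (232,410) has moved forward in the notch, below the rail's top, and lowering now meets resistance, so the stay is carrying the lid. I'll open gradually and rise straight up.

```bash
python3 -m crank '[[0,-0.01,0,0,0,0,-1],[0,0,0,0,0,0,-0.3],[0,0,0,0,0,0,-0.2],[0,0,0,0,0,0,0],[0,0,0,0,0,0,0.3]]'
python3 -m crank '[[0,0,0,0,0,0,0.6],[0,0,0,0,0,0,0.6],[0,0,-0.25,0,0,0,0.6],[0,0,-0.4,0,0,0,0.6],[0,0,-0.4,0,0,0,0.6],[0,-0.3,0,0,0,0,0.6],[0,-0.3,0,0,0,0,0.6]]'
python3 - <<'E'
from plan import *
from bench import *
im=get_image('scene');cv2.imwrite('pics/scene8.png',cv2.resize(im[180:360,150:390],None,fx=3.3,fy=3.3,interpolation=cv2.INTER_CUBIC))
E
```

```text
time: 11.1
position: [560.2, 13.8, 221.3]
tool_rot: [-0.0, 0.776, 0.631, -0.0]
force: [0.3, -0.3, -0.3]
grip_width: 0.646
time: 11.98
position: [501.1, 26.1, 326.4]
tool_rot: [0.0, 0.776, 0.631, 0.0]
force: [0.9, 0.6, -0.9]
grip_width: 0.8
```

View pics/scene8.png

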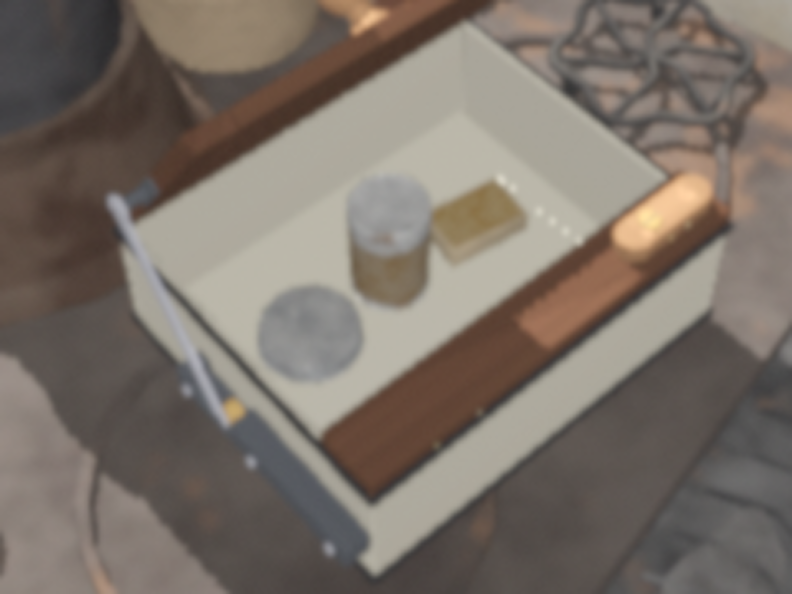

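```bash
python3 - <<'E'
from plan import *
import json
from bench import get_calibration
S=get_calibration('scene')
inv=lambda p: MB.T@(p-B)
z=lambda u,v:(150+u/3.3,180+v/3.3)
for n,uv,h in[('cap',(389,206),86),('capleft',(347,210),80),('capright',(431,210),80),('base',(390,283),14),('jarlid',(311,330),29),('match',(479,220),30)]:
    p=onplane(S,z(*uv),h);print(n,p.round(1),inv(p).round(1))
c={k:np.array(v) for k,v in json.load(open('w1.json')).items()}
for uv in [(55,165),(110,310),(60,220)]: print('edge',onplane(c,uv,0).round(1))
p=onplane(S,(430,215),0);print(p); print(onplane(S,(295,155),0))
for uv in [(266,190),(266,145)]: print('tinL',onplane(S,uv,0 if uv[1]>180 else 105))
E
```

```text
cap [522.7  24.7  86. ] [24.8  4.7 86. ]
capleft [542.9  37.9  80. ] [41.8 21.8 80. ]
capright [505.1   8.5  80. ] [ 10.9 -14.8  80. ]
base [522.3  25.1  14. ] [24.3  5.  14. ]
jarlid [530.4  87.8  29. ] [19.3 68.  29. ]
match [501.5 -36.2  30. ] [ 16.6 -59.3  30. ]
edge [ 334.1 -302.6   -0. ]
edge [ 583.1 -314.6    0. ]
edge [ 414.7 -330.6    0. ]
[ 3.31553438e+02 -3.13871264e+02  1.13686838e-13]
[ 689.72335393 -296.29187591    0.        ]
tinL [ 668.64541081 -152.0420354     0.        ]
tinL [ 689.89822366 -180.41338152  105.        ]
```

```bash
python3 - <<'E'
from plan import *
T=tool(30);print((MB.T@T).round(2))
g=b2w([24.5,5,60]);zt=T[:,2]
t=g+8*zt
plan([(t-200*zt,T,1,6),(t-110*zt,T,1,3),(t-110*zt,T,1,1)])
E
```

```text
[[-0.    0.87  0.5 ]
 [ 1.   -0.   -0.  ]
 [-0.    0.5  -0.87]]
[[0.01,-0.12,0.17,-0.17,-0,0,1],[0,-0.13,0.16,-0.17,-0,0,1],[0.01,-0.15,0.14,-0.16,-0,0,1],[0,-0.16,0.13,-0.17,-0,0,1],[0.01,-0.17,0.12,-0.16,-0,0,1],[0,-0.18,0.1,-0.17,-0,0,1],[0,0,0.3,0,-0,0,1],[0,0,0.3,0,-0,0,1],[0,0,0.3,0,-0,0,1],[0,0,-0,0,-0,0,1]] rows 10
end [472.4  35.4 148.2]
```

```bash
python3 -m crank '[[0.01,-0.12,0.17,-0.17,0,0,1],[0,-0.13,0.16,-0.17,0,0,1],[0.01,-0.15,0.14,-0.16,0,0,1],[0,-0.16,0.13,-0.17,0,0,1],[0.01,-0.17,0.12,-0.16,0,0,1],[0,-0.18,0.1,-0.17,0,0,1],[0,0,0,0,0,0,1],[0,0,0,0,0,0,1]]'
python3 - <<'E'
from plan import *
from bench import *
c=get_calibration('wrist');cv2.imwrite('pics/wrist9.png',get_image('wrist'))
import json;json.dump({k:np.array(v).tolist() for k,v in c.items()},open('w9.json','w'))
for P in [(24.5,5,86),(24.5,5,14)]:print(proj(c,b2w(P)))
E
```

```text
time: 13.02
position: [432.9, 43.7, 226.6]
tool_rot: [0.201, 0.75, 0.609, 0.164]
force: [0.1, 0.4, 0.2]
grip_width: 0.998
[[278.08671443 201.01711311]]
[[277.90455825 158.63916874]]
```

View pics/wrist9.png

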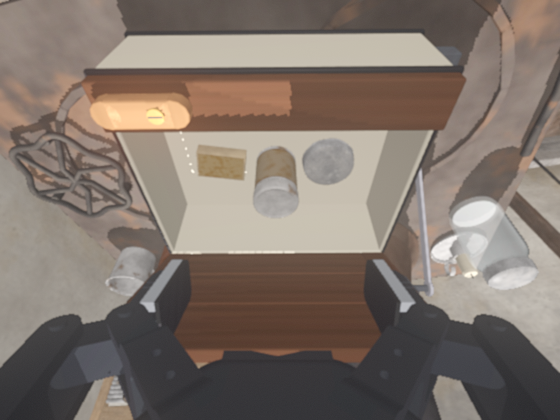

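```bash
python3 - <<'E'
from plan import *
import json
from bench import get_calibration
S=get_calibration('scene');c={k:np.array(v) for k,v in json.load(open('w9.json')).items()}
p,e=tri([(c,(276,200)),(S,(150+389/3.3,180+206/3.3))]);print(p,e,MB.T@(p-B))
for uv,z in [((276,200),86),((70,180),19)]: print(onplane(c,uv,z),MB.T@(onplane(c,uv,z)-B))
T=tool(30);zt=T[:,2];t=b2w([25,4.3,60])+8*zt
plan([(t-70*zt,T,1,4),(t,T,1,4),(t,T,1,1)])
E
```

```text
[524.65330594  22.30455418  82.0247656 ] [0.12893372055620936, 0.12893372055635519] [27.16872037  2.74704624 82.0247656 ]
[520.57697088  23.23458646  86.        ] [22.98826259  2.81943584 86.        ]
[ 497.52055694 -240.15349337   19.        ] [  54.55686123 -259.68447346   19.        ]
[[-0,-0.01,0.32,0,-0,0,1],[-0,-0.01,0.32,0,-0,0,1],[-0,-0.01,0.32,0,-0,0,1],[-0.01,-0.01,0.32,0,-0,0,1],[0,-0,0.18,0,-0,0,1],[0,-0,0.17,0,-0,0,1],[0,-0,0.18,0,-0,0,1],[0,-0,0.17,0,-0,0,1],[0,-0,0,0,-0,0,1]] rows 9
end [526.9  23.   53.4]
```

```bash
python3 -m crank '[[0,-0.01,0.32,0,0,0,1],[0,-0.01,0.32,0,0,0,1],[0,-0.01,0.32,0,0,0,1],[-0.01,-0.01,0.32,0,0,0,1],[0,0,0,0,0,0,1]]'
python3 - <<'E'
from plan import *
from bench import *
c=get_calibration('wrist');cv2.imwrite('pics/wrist10.png',get_image('wrist'))
cv2.imwrite('pics/scene10.png',get_image('scene'))
for P in [(25,4.3,86),(25,4.3,14)]:print(proj(c,b2w(P)))
E
```

```text
time: 13.7
position: [491.8, 29.9, 111.2]
tool_rot: [0.2, 0.75, 0.609, 0.162]
force: [-0.5, -0.3, 0.2]
grip_width: 1.005
[[280.07267741 264.88261363]]
[[279.44217374 187.58528913]]
```

View pics/wrist10.png

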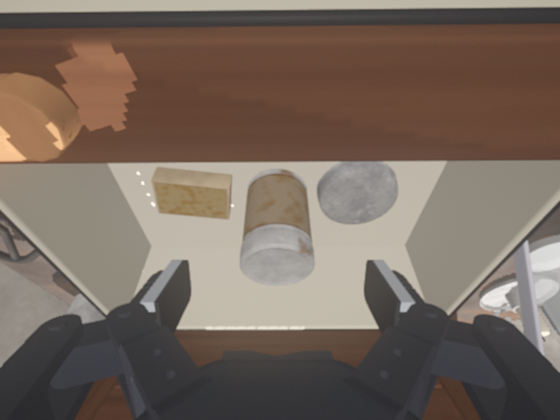

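View pics/scene10.png

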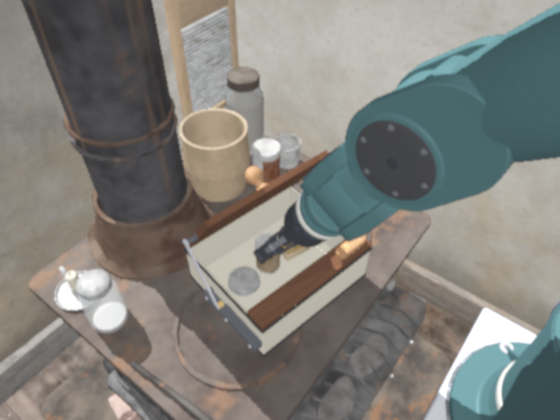

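The tin's cap is at (278,260), predicted (280,265), so alignment is good to 2 mm. The fingers straddle the tin and the jar lid and matchbox lie lower. Going in.

```bash
python3 -m crank '[[-0.01,0,0.18,0,0,0,1],[0,0,0.17,0,0,0,1],[0,0,0.16,0,0,0,1],[0,0,0.16,0,0,0,1],[0,0,0,0,0,0,1]]'
python3 - <<'E'
from plan import *
from bench import *
s=manip.get_state();p=s['position'];T=q2R(s['tool_rot']);print(MB.T@(p-8*T[:,2]-B))
cv2.imwrite('pics/wrist11.png',get_image('wrist'))
E
```

```text
time: 14.42
position: [524.0, 22.6, 55.1]
tool_rot: [0.201, 0.75, 0.609, 0.163]
force: [-0.6, -0.1, 0.1]
grip_width: 0.997
[22.50752911  2.86515639 62.02776516]
```

View pics/wrist11.png

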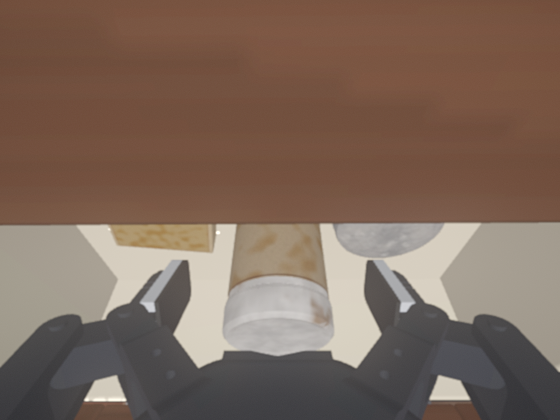

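```bash
python3 -m crank '[[0,-0.01,0.06,0,0,0,1],[0,0,0,0,0,0,1],[0,0,0,0,0,0,-1],[0,0,0,0,0,0,-1],[0,0,0,0,0,0,-1],[0,0,0,0,0,0,-1],[0,0,0,0,0,0,-1]]' 30
python3 - <<'E'
from plan import *
from bench import *
s=manip.get_state();p=s['position'];T=q2R(s['tool_rot']);print(MB.T@(p-8*T[:,2]-B))
cv2.imwrite('pics/wrist12.png',get_image('wrist'))
E
```

```text
time: 15.35
position: [525.6, 22.1, 49.0]
tool_rot: [0.201, 0.75, 0.609, 0.163]
force: [-3.1, 0.6, 4.9]
grip_width: 0.551
[24.17262042  2.72544199 55.94484487]
```

View pics/wrist12.png

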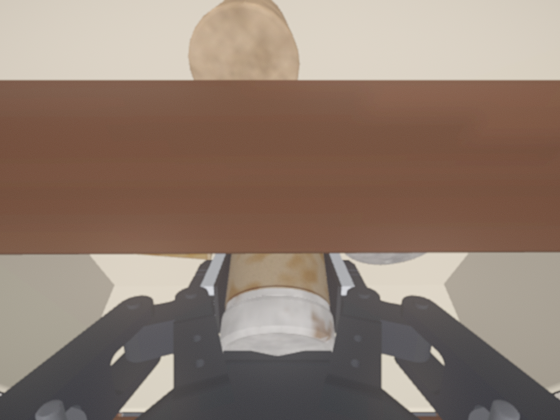

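The tin is gripped below its pale cap (opening 0.55, about 47 mm, as expected for a 49 mm tin). Next I draw it out along the tool axis.

```bash
python3 -m crank '[[0,0,-0.08,0,0,0,-1],[0,0,-0.15,0,0,0,-1],[0,0,-0.22,0,0,0,-1],[0,0,-0.25,0,0,0,-1],[0,0,-0.3,0,0,0,-1],[0,0,-0.3,0,0,0,-1],[0,0,-0.3,0,0,0,-1],[0,0,-0.3,0,0,0,-1],[0,0,0,0,0,0,-1]]'
python3 - <<'E'
from plan import *
from bench import *
cv2.imwrite('pics/wrist13.png',get_image('wrist'));cv2.imwrite('pics/scene13.png',get_image('scene'));cv2.imwrite('pics/side13.png',get_image('side'))
E
```

```text
time: 16.52
position: [432.5, 41.7, 215.2]
tool_rot: [0.202, 0.749, 0.609, 0.165]
force: [0.6, -0.3, -0.5]
grip_width: 0.557
```

View pics/wrist13.png

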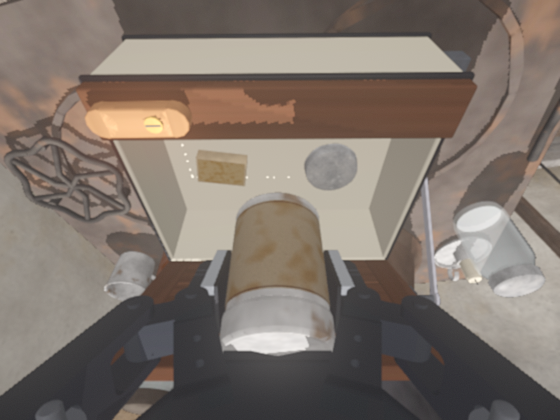

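View pics/scene13.png

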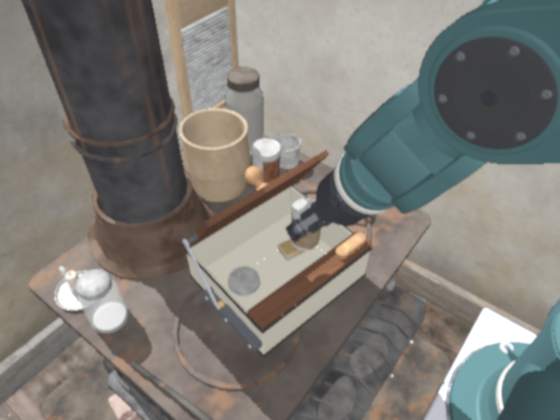

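View pics/side13.png

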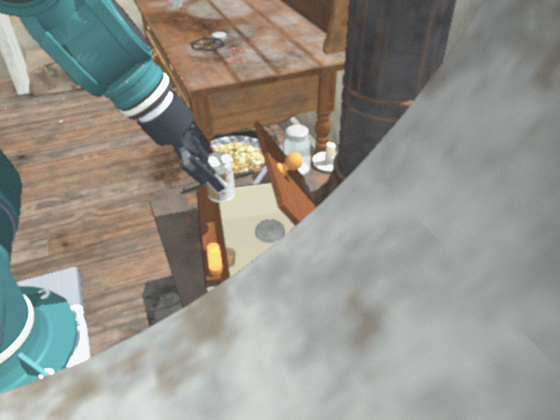

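```bash
python3 - <<'E'
import cv2,numpy as np
a=cv2.imread('pics/scene0.png')[170:235,305:395];b=cv2.imread('pics/w1.png')[205:310,80:190]
cv2.imwrite('pics/triv.png',np.hstack([cv2.resize(a,(400,289),interpolation=3),cv2.resize(cv2.copyMakeBorder(b,0,0,0,0,0),(400,382),interpolation=3)[:289]]))
cv2.imwrite('pics/triva.png',cv2.resize(a,(720,520),interpolation=cv2.INTER_CUBIC))
cv2.imwrite('pics/trivb.png',cv2.resize(b,(550,525),interpolation=cv2.INTER_CUBIC))
E
```

```text
(no output)
```

View pics/triva.png

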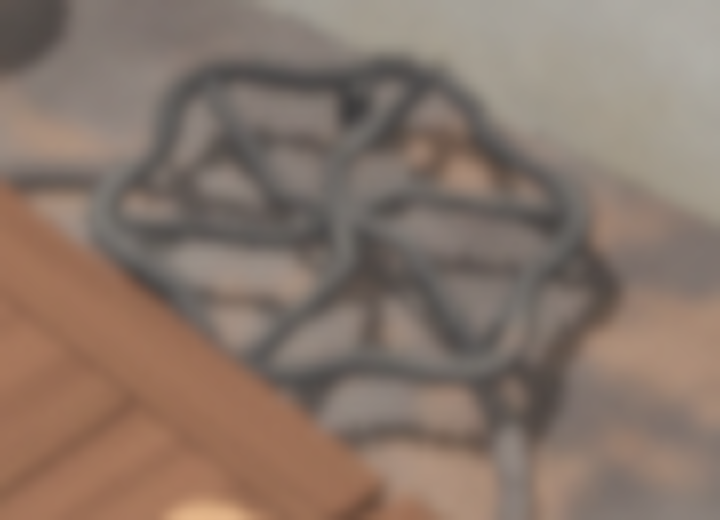

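View pics/trivb.png

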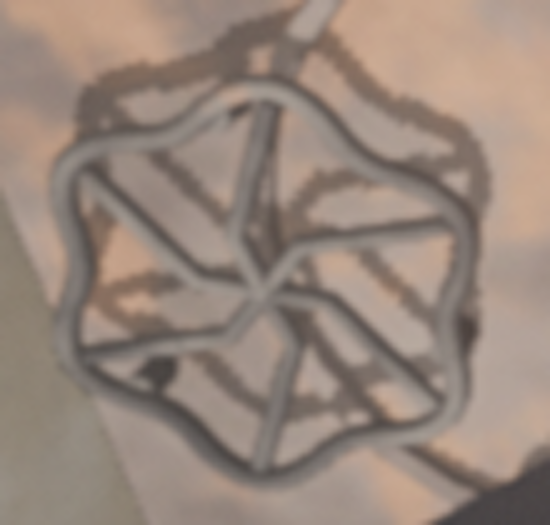

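```bash
python3 - <<'E'
from plan import *
import json
from bench import get_calibration
S=get_calibration('scene');c={k:np.array(v) for k,v in json.load(open('w1.json')).items()}
print(tri([(c,(132.4,263)),(S,(348.75,197.25))]))
print(onplane(c,(132.4,263),19),onplane(S,(348.75,197.25),19))
ex=[(262,90),(70,160),(75,350),(262,470),(450,410),(465,215)]
P=np.array([onplane(c,(80+u/5,205+v/5),17) for u,v in ex]);print(P.round(0)[:,:2],P.mean(0))
for uv in [(100,285),(82,248)]: print('wall',onplane(c,uv,0))
E
```

```text
(array([ 499.75584287, -238.22770638,   13.58764106]), [2.0837758389262615, 2.083775838926453])
[ 499.84737848 -234.92435012   19.        ] [ 495.18460566 -232.87746897   19.        ]
[[ 438. -214.]
 [ 448. -278.]
 [ 508. -301.]
 [ 561. -258.]
 [ 553. -192.]
 [ 490. -167.]] [ 499.68679853 -234.94937483   17.        ]
wall [ 534.29038804 -313.12251402    0.        ]
wall [ 465.75683795 -315.99963425    0.        ]
```

```bash
python3 - <<'E'
from plan import *
s=manip.get_state();T=q2R(s['tool_rot']);p=s['position'];T=tool(30)
t=np.array([498,-234,0])+MB@[3.4,0,0];t[2]=0
h=lambda z:t+[0,0,z]
tb=MB.T@(t-B);print(tb)
w1=b2w([-60,tb[1],215]);print(w1)
st=plan([(w1,T,-1,9),(h(140),T,-1,5),(h(140),T,-1,1)])
plan([(h(75),T,-1,3),(h(58),T,-1,2),(h(58),T,-1,1)],st)
E
```

```text
[  57.16137314 -253.56380806    0.        ]
[ 386.6672169  -210.61920818  215.        ]
[[-0.28,0.01,0,-0,-0,0,-1],[-0.29,0.01,0,-0,-0,0,-1],[-0.28,0.01,0,-0,-0,0,-1],[-0.29,0.01,0,-0,-0,0,-1],[-0.28,0.01,0,-0,-0,0,-1],[-0.29,0.01,0,-0,-0,0,-1],[-0.28,0,0,-0,-0,0,-1],[-0.29,0.01,0.01,-0,-0,0,-1],[-0.28,0,0,-0,-0,0,-1],[-0,0.13,0.25,-0,-0,0,-1],[-0,0.13,0.25,-0,-0,0,-1],[-0,0.13,0.25,-0,-0,0,-1],[-0,0.13,0.24,-0,-0,0,-1],[-0,0.12,0.25,-0,-0,0,-1],[-0,0,-0,-0,-0,0,-1]] rows 15
end [ 501.3 -234.5  139.6]
[[-0,-0.11,0.19,-0,-0,0,-1],[-0,-0.11,0.18,-0,-0,0,-1],[-0,-0.1,0.19,-0,-0,0,-1],[-0,-0.04,0.07,-0,-0,0,-1],[-0,-0.05,0.08,-0,-0,0,-1],[-0,0,-0,-0,-0,0,-1]] rows 6
end [ 501.3 -234.5   57.6]
```

```bash
python3 -m crank '[[-0.28,0.01,0,0,0,0,-1],[-0.29,0.01,0,0,0,0,-1],[-0.28,0.01,0,0,0,0,-1],[-0.29,0.01,0,0,0,0,-1],[-0.28,0.01,0,0,0,0,-1],[-0.29,0.01,0,0,0,0,-1],[-0.28,0,0,0,0,0,-1],[-0.29,0.01,0,0,0,0,-1],[-0.28,0,0,0,0,0,-1],[0,0.13,0.25,0,0,0,-1],[0,0.13,0.25,0,0,0,-1],[0,0.13,0.25,0,0,0,-1],[0,0.13,0.24,0,0,0,-1],[0,0.12,0.25,0,0,0,-1],[0,0,0,0,0,0,-1],[0,0,0,0,0,0,-1]]'
python3 - <<'E'
from plan import *
from bench import *
c=get_calibration('wrist');cv2.imwrite('pics/wrist14.png',get_image('wrist'));cv2.imwrite('pics/scene14.png',get_image('scene'))
print(proj(c,[[498,-234,19],[498,-234,19+72]]),manip.get_state()['qpos'])
E
```

```text
time: 18.68
position: [500.5, -234.1, 140.6]
tool_rot: [0.2, 0.75, 0.609, 0.163]
force: [-1.1, 0.2, -0.6]
grip_width: 0.559
[[277.6217861  133.54787092]
 [277.91972581 199.61153253]] [-0.70708     0.10243614 -0.71357273  0.28618254  0.24238359 -0.44266026]
```

View pics/wrist14.png

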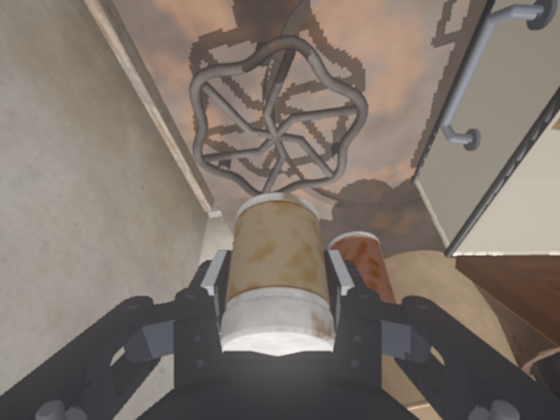

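View pics/scene14.png

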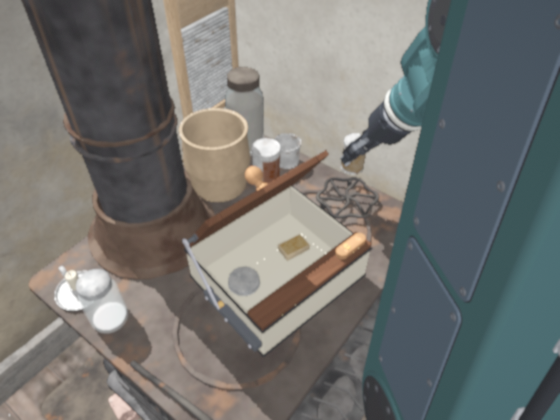

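The trivet hub is at (277,132), predicted (277.6,133.5), so the tin hangs right over the centre. Lowering.

```bash
python3 -m crank '[[0,-0.11,0.19,0,0,0,-1],[0,-0.11,0.18,0,0,0,-1],[0,-0.1,0.19,0,0,0,-1],[0,-0.05,0.08,0,0,0,-1],[0,-0.05,0.08,0,0,0,-1],[0,0,0,0,0,0,-1]]'
python3 -m crank '[[0,-0.01,0.01,0,0,0,-1],[0,0,0.01,0,0,0,-1],[0,0,0,0,0,0,-1]]'
```

```text
time: 19.52
position: [500.6, -234.2, 57.9]
tool_rot: [0.201, 0.75, 0.609, 0.163]
force: [-0.1, -0.7, -0.4]
grip_width: 0.555
time: 19.9
position: [501.0, -234.3, 56.0]
tool_rot: [0.201, 0.75, 0.609, 0.163]
force: [0.2, 0.6, -0.7]
grip_width: 0.551
```

```bash
python3 -m crank '[[0,-0.01,0.01,0,0,0,-1],[0,0,0,0,0,0,-1]]'; python3 -m crank '[[0,0,0.01,0,0,0,-1],[0,0,0,0,0,0,-1]]';python3 -m crank '[[0,-0.01,0.01,0,0,0,-1],[0,0,0,0,0,0,-1]]'
python3 - <<'E'
from bench import *
import cv2
im=get_image('scene');cv2.imwrite('pics/scene15.png',cv2.resize(im[130:240,290:410],None,fx=5,fy=5,interpolation=cv2.INTER_CUBIC))
E
```

```text
time: 20.15
position: [500.5, -234.2, 54.4]
tool_rot: [0.201, 0.75, 0.609, 0.163]
force: [-0.0, -0.1, 0.2]
grip_width: 0.553
time: 20.4
position: [501.1, -234.2, 54.2]
tool_rot: [0.201, 0.749, 0.609, 0.164]
force: [-10.1, 4.3, 17.0]
grip_width: 0.553
time: 20.65
position: [501.3, -234.5, 53.8]
tool_rot: [0.202, 0.749, 0.609, 0.164]
force: [-15.2, 6.4, 30.2]
grip_width: 0.552
```

View pics/scene15.png

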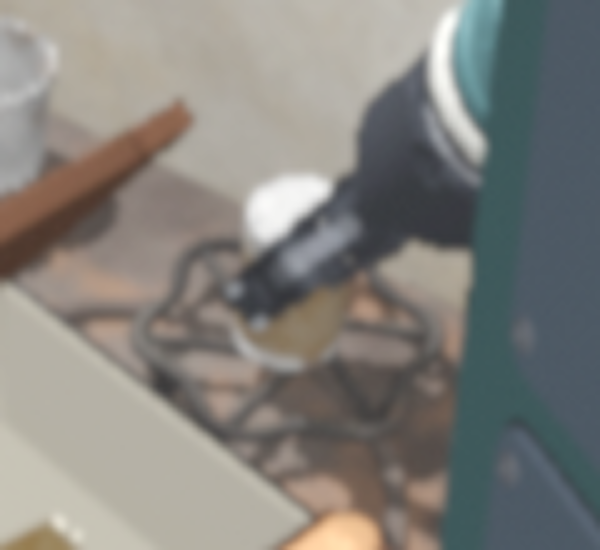

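The tin is down on the trivet (contact at TCP z about 54.3). I'll ease off the pressure, then open gradually.

```bash
python3 -m crank '[[0,0.01,-0.01,0,0,0,-1],[0,0,-0.01,0,0,0,-1],[0,0,0,0,0,0,-1]]'; python3 -m crank '[[0,0,0,0,0,0,0.12],[0,0,0,0,0,0,0.2],[0,0,0,0,0,0,0.3],[0,0,0,0,0,0,0.5],[0,0,0,0,0,0,0.5]]'
python3 - <<'E'
from bench import *
import cv2
cv2.imwrite('pics/wrist16.png',get_image('wrist'))
E
```

```text
time: 21.08
position: [500.5, -234.1, 54.3]
tool_rot: [0.201, 0.75, 0.609, 0.163]
force: [-0.4, 0.8, -1.2]
grip_width: 0.557
time: 21.7
position: [500.5, -234.2, 54.4]
tool_rot: [0.201, 0.75, 0.609, 0.163]
force: [0.0, 0.1, -0.1]
grip_width: 0.749
```

View pics/wrist16.png

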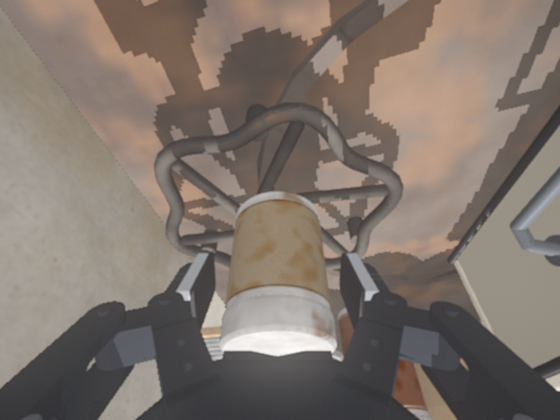

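```bash
python3 -m crank '[[0,0,-0.1,0,0,0,0.5],[0,0,-0.2,0,0,0,0.5],[0,0,-0.3,0,0,0,0.5],[0,0,-0.4,0,0,0,0.5],[0,0,-0.4,0,0,0,0.5],[0,0,-0.4,0,0,0,0.5],[0,-0.2,-0.3,0,0,0,0.5],[0,0,0,0,0,0,0.5],[0,0,0,0,0,0,0.5]]'
python3 - <<'E'
from bench import *
import cv2,json,numpy as np
c=get_calibration('wrist')
json.dump({k:np.array(v).tolist() for k,v in c.items()},open('w17.json','w'))
cv2.imwrite('pics/wrist17.png',get_image('wrist'))
cv2.imwrite('pics/scene17.png',get_image('scene'))
E
```

```text
time: 22.88
position: [380.8, -209.3, 226.4]
tool_rot: [0.201, 0.75, 0.609, 0.163]
force: [1.0, 0.5, 0.3]
grip_width: 0.752
```

View pics/wrist17.png

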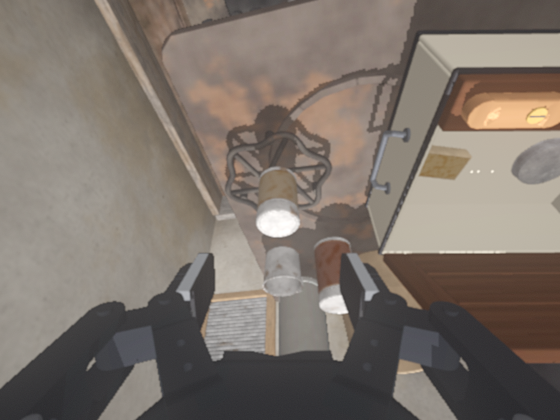

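View pics/scene17.png

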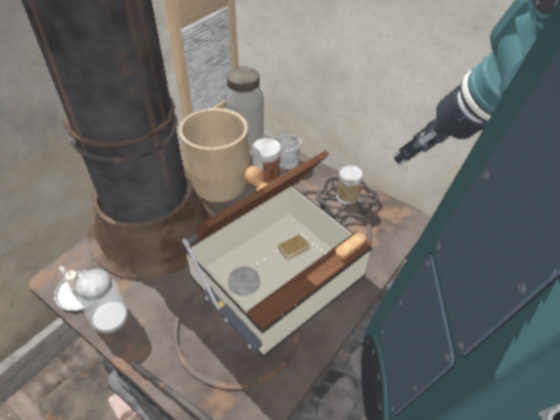

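```bash
python3 - <<'E'
from plan import *
import json
from bench import get_calibration
S=get_calibration('scene');c={k:np.array(v) for k,v in json.load(open('w17.json')).items()}
print(tri([(c,(279,218)),(S,(350,174))]),onplane(c,(279,218),91),onplane(S,(350,174),91))
print(proj(c,[[498,-234,91],[498,-234,19]]),proj(S,[[498,-234,91],[498,-234,19]]))
a=cv2.imread('pics/wrist17.png')[115:250,210:350];b=cv2.imread('pics/scene17.png')[150:235,305:395]
cv2.imwrite('pics/z17.png',np.hstack([cv2.resize(a,(400,386),interpolation=2),cv2.resize(b,(400,386),interpolation=2)]))
# outline in w17
ex=[(279,134),(229,155),(230,193),(327,165),(325,195)]
cc={k:np.array(v) for k,v in json.load(open('w1.json')).items()}
P=np.array([[438,-214,17],[448,-278,17],[508,-301,17],[561,-258,17],[553,-192,17],[490,-167,17]])
print(proj(c,P).round(0))
E
```

```text
(array([ 501.43212346, -233.80184404,   83.36513877]), [1.3021601896937685, 1.3021601896937935]) [ 491.14132461 -231.31293768   91.        ] [ 498.90856183 -227.50997742   91.        ]
[[277.86054612 222.33999999]
 [277.75649229 179.12013591]] [[351.95918251 172.56265342]
 [347.94012639 196.42697664]]
[[284. 136.]
 [232. 152.]
 [230. 191.]
 [270. 213.]
 [316. 203.]
 [330. 165.]]
```

View pics/z17.png

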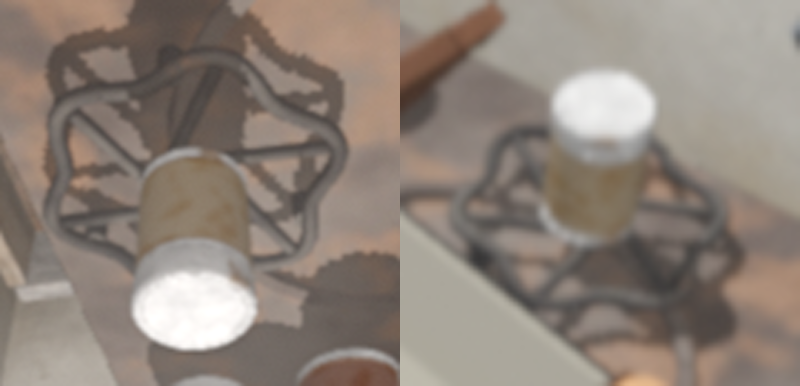

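The tin stands upright. Its base centre is at about (590,210) in the zoomed crop, against the hub at (594,215), so it is within about 2 mm of the middle. The trivet's outline still matches its first position, the lid is propped, the button is clear, and the jar lid and matchbox have not moved. I'll do one last check of stability and the cork, then hand in.

```bash
python3 -m crank '[[0,-0.2,-0.2,0,0,0,0.5],[0,0,0,0,0,0,0.5],[0,0,0,0,0,0,0.5],[0,0,0,0,0,0,0.5]]'
python3 - <<'E'
from bench import *
import cv2,numpy as np
a=get_image('scene');b=get_image('side')
z=lambda i:cv2.resize(i,(400,300),interpolation=2)
cv2.imwrite('pics/fin.png',np.hstack([z(a[150:350,170:400]),z(b[110:300,140:340])]))
o=cv2.imread('pics/scene17.png');print(np.abs(a[150:350,170:360].astype(int)-o[150:350,170:360]).mean())
E
```

```text
time: 23.48
position: [354.5, -203.6, 233.3]
tool_rot: [0.201, 0.75, 0.609, 0.163]
force: [0.2, 0.1, 0.4]
grip_width: 0.752
0.47393859649122805
```

View pics/fin.png

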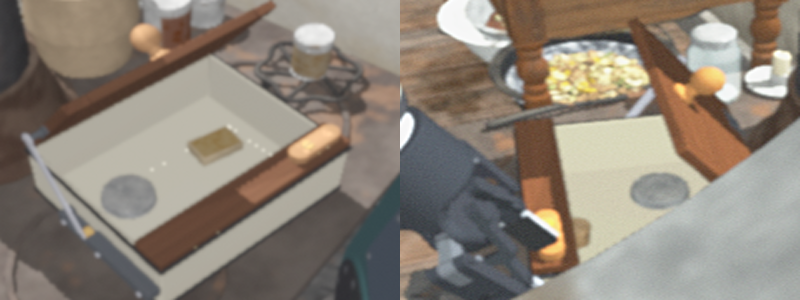

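```bash
python3 -c "
from bench import sign_off
print(sign_off())"
```

```text
the job is handed in; nothing more can be done
None
```

The job is done and handed in at about 23.5 s of the 67 s allowed; `sign_off` gave no verdict.

- **Button:** I swept it with the closed fingers to the bin's right. In the pictures it lies along the strip, within about 0.1 rad of +1.57, clear of the lid.
- **Lid:** I raised it by the knob to about 1.09 rad, where the stay's foot dropped into the notch. I then let it down to about 1.00 rad and released it once the stay was carrying it. It stayed propped in every later picture.
- **Tin:** I took it out with the tool leaning back 30 degrees, gripped below the cap, and set it on the trivet.

**Last checks:**
- **Tin position:** It stands upright with its base within about 2 mm of the trivet's hub.
- **Other things:** The trivet, matchbox and jar lid were where they had been, and the cork was still in the front of the bin. I checked its exact place less closely.
- **Stillness:** Two pictures of the scene about half a second apart showed no change.
- **Contact:** The robot was touching nothing.

**What disagreed:**
- **Tin cap height:** Measured from two views, it came out 4 to 8 mm lower than the given sizes imply, because the cap's centre is hard to pick out exactly.
- **Set-down force:** As the tin touched down, the wrist force peaked at about 34 N before I eased off.

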